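Lock the medicines box and put its key away

ROBOT

A 7-joint arm with a two-finger parallel gripper is mounted at the origin on a cart in front of the work surface, level with it; the furniture and walls round the work are solid. World frame = base frame: x ahead of the robot, y to its left, z up, the work surface at z = 0. Lengths are in m, angles in rad, forces in N, time in s.
With the tool pointing down it reaches from about 0.425 to 0.875 m from the base axis. Payload 4.7 kg.
Tool frame: the origin (TCP) lies midway between the tips of the shut fingers; the grasp point (between the pads) lies 19 mm behind it; z points along the fingers, y is the line along which they close (so a half turn about z gives the same grasp; the last joint's range is limited). The gripper opens to 87 mm and grips with 3 to 60 N. Pads are 19 mm wide; open, the fingers measure 117 mm over their backs; the gripper's body (75 mm by 190 mm) begins 51 mm behind the grasp point.
Start: joints at [1.332, 0.321, -0.07, 1.45, 0.023, 1.371, -0.057], TCP at [0.163, -0.629, 0.223] pointing down, gripper open.
Joint ranges: [-2.86, 2.86], [-0.3, 2.09], [-1.38, 1.24], [0.06, 2.45], [-1.56, 4.7], [0.09, 2.05], [-2.69, 2.69]. Speed limits (rad/s): [2.57, 2.57, 3.14, 3.14, 3.14, 3.14, 3.14].

INTERFACE

Orientations are given as a rotation vector (axis times angle).
In Python, from bench import ctrl gives the robot as it stands. The module is installed in compiled form; this text tells all that it offers.
- The arm moves only by the shell command python3 -m handwheel 'ROWS' [FORCE]. ROWS is JSON, a list of rows, each a list of 7 numbers: the finger opening in m, from 0 to 0.087, then the shift along the tool's x, y, z in m, then the turn, a rotation vector about the tool's x, y, z in degrees. A call has 1 to 12 rows; each row shifts and turns the commanded pose from where the row before left it, along the tool's axes as they then stand; what a row does not reach is not made up. A row lasts 1/8 s, in which the tool goes at most 62.5 mm and 10.7 degrees, less where a joint would pass 70% of its speed; a pose out of reach is approached as far as the arm can. A call is refused whole if a number of a shift passes 0.0625 or a number of a turn 10.7, either way. A call with a gripper value outside its range is refused whole. The fingers move at their own pace and stop on an object; FORCE is the grip in N (left out, the last holds). Time passes only in rows, so rows that do not move let the fingers close. It gives the time, the measured TCP pose, the force, the opening and the grip force at its end, in the units of the state.
- ctrl.get_state(): the state, without advancing time (a new reading comes with each control period).
- ctrl.get_image(name): name is "side" or "top"; returns (picture, depth): 384x512x3 uint8, blue, green, red; 384x512 float32, m along the optical axis (not along the pixel's ray), 0 where there is no reading.
- ctrl.camera_info(name): a dict with "intrinsics" (3x3 intrinsics, pixels), "R" (3x3) and "t" (3): a world point X has camera coordinates R X + t. Camera axes: x right, y down, z forward; pixel columns grow to the right and rows downward; lengths in m; the calibration is good to about 2 mm. A picture is of the moment at which its call begins. camera_info takes no time and is no camera call.
- ctrl.close_job(): hands the job in; it is judged then, once.
The state is a dict: "time": time; "joint_positions": joint angles; "qd": joint speeds; "joint_torque": joint torques, N m; "position": TCP position; "tool_rot": TCP orientation; "ft_force": force on the tool from outside, world axes, zero at the start; "torque": the same for the moment, N m; "grip_width": opening from 0.0 (shut) to 1.0 (fully open); "grip_force": force on a finger pad.
Only numpy, scipy, OpenCV 4.12 (cv2) and the standard library are available. Lean on these libraries where they do the work, as an engineer would, in place of code of your own. Each camera call takes 0.05 s, during which the arm holds its last target. There are 200 camera calls.

TASK

Lock the steel medicines box with the key that stands in its lid, and put the key away, lying loose in the steel tray. The lid rides up on its soft seal, so grip the key firmly and, with a light clockwise turn (seen from above) kept on it, bear down slowly until you feel the bolt find its keep; turn on until the bolt is fully thrown, then turn the key back to the one position where it comes out and draw it. Do not force the key or the lock, and leave the other things on the worktop where they are.

Things in the scene. Friction and masses are not known exactly. Their poses are not given: they have to be found in the camera images.
- box: fixed grey sheet-steel box, 230 mm wide (its y), 160 mm deep (its x); origin: centre of its underside, front (card frame) towards its -x, z up. The lid is hinged at the rear top edge, 138 mm behind the lock, and starts 7 to 9 mm above its lowest position at the lock (tilted 0.053 to 0.067 rad), pushed up by its rubber seal; it goes down with 3 to 17 N on the key, more the lower it is
- lock_low (a point): fixed to the box: where the centre of the lock's face is when the lid is pressed right down onto its hard stop; on the lid, 58 mm in front of the box's centre, 102 mm above its underside; axes as the box's. The lock is a round steel collar 32 mm across, 4 mm proud of the lid's top; keyhole round (14 mm) with one notch towards the box's -x
- bolt (a joint): dead bolt in the lid, m: 0 = withdrawn, 0.0075 = fully thrown. Its keep is a slot behind the front wall at a height that cannot be seen: the bolt enters only with the lid at the right height within 0.8 mm, somewhere 0.8 to 6 mm above its lowest at the lock. Higher or lower, the bolt butts and the key stops hard at 0.2 to 0.5 rad. In the keep it holds the lid and stays thrown when the key goes back
- key: tubular key standing in the lock, lug in line with the notch, 1 mm of play, 60 mm long. Origin: centre of the barrel's tip; z up to the bow, x along the bow's width. Steel barrel 12 mm thick, 20 mm long, with a 4 mm wide lug on its -x side 7 to 12 mm above the tip, out to 10.5 mm; black bow 32 mm (x) x 9 mm (y), 24 to 60 mm above the tip. Key and lock bear 55 N
- key_bow (a point): grip point, 47 mm above the tip, 29 mm above the lock's face. Clockwise to the stop is 1.25 to 1.4 rad, with up to 0.15 rad of play; it turns lightly (under 0.05 N m), more is a butting bolt or the stop; 0.15 N m is too much. The lug passes the collar only at the notch (within 0.15 rad), as at the start: only there the key comes out, rising over 18 mm. Anticlockwise beyond undoes the bolt
- tray: fixed steel tray, outside 110 mm (x) x 160 mm (y), walls 3 mm thick and 16 mm high with a small rim 4 mm wider all round, floor 3 mm thick. Origin: centre of its underside
- dropper_bottle: small amber dropper bottle with black cap, 32 mm across, 78 mm tall, bystander; origin at the centre of its foot
- dropper_bottle_b: second amber dropper bottle, as the first, bystander
- carton: small white carton 52 x 84 x 30 mm, bystander; origin at the centre of its underside
- pot: white screw pot 62 mm across, 66 mm tall, bystander; origin at the centre of its foot

How it is judged:
By the outcome, as a careful person would: the job done as asked, in the order asked, and still so for the second after the job is handed in, with the robot touching nothing.
It also fails if it takes over 69 s, if anything falls off the work surface, if the arm or the gripper's body presses on something with over 40 N, if the wrist force passes 120 N, or if a joint passes its speed limit or range.

## Working session

There is one attempt and no reset: what is moved stays moved. The work goes in short steps, Python scripts to look and compute and a shell command to move; the robot and the scene stay as the last step left them, time stands still between calls to the robot, and variables do not carry over. Pictures are saved under pics/ and viewed, at most 10 in all, crops included, and the job is handed in when it is done.

```bash
mkdir -p pics; python3 - <<'E'
from bench import ctrl
import cv2,numpy as np
for n in("top","side"):
    p,d=ctrl.get_image(n);cv2.imwrite(f"pics/{n}0.png",p);np.save(f"{n}0.npy",d)
    c=ctrl.camera_info(n);print(n,c)
print(ctrl.get_state())
E
```

```text
top {'intrinsics': array([[357.72124532,   0.        , 262.96763173],
       [  0.        , 357.72124532, 186.14390898],
       [  0.        ,   0.        ,   1.        ]]), 'R': array([[ 2.83963793e-02, -9.99596401e-01,  8.25303943e-04],
       [-9.91208679e-01, -2.82648187e-02, -1.29253455e-01],
       [ 1.29224615e-01,  2.85228169e-03, -9.91611246e-01]]), 't': array([0.00634531, 0.5554386 , 1.21675577])}
side {'intrinsics': array([[423.75919797,   0.        , 263.43129223],
       [  0.        , 423.75919797, 190.68192599],
       [  0.        ,   0.        ,   1.        ]]), 'R': array([[ 0.98903105, -0.1471785 ,  0.01249288],
       [-0.08653235, -0.64587759, -0.75852112],
       [ 0.11970687,  0.7491199 , -0.6515287 ]]), 't': array([-0.54110812,  0.14666689,  1.18224225])}
{'time': 0.1, 'joint_positions': array([ 1.3321325 ,  0.32172774, -0.07008098,  1.45155721,  0.02263048,
        1.37077612, -0.05690651]), 'qd': array([-0.00048077, -0.0030281 , -0.00174123, -0.00182545,  0.00122651,
       -0.00057249, -0.00063566]), 'joint_torque': array([ 3.10073460e-07, -4.92571306e+01, -4.05708980e-01, -3.13401318e+01,
       -6.41828589e-02,  3.94514774e-02,  8.44199667e-05]), 'position': array([ 0.16237094, -0.6288888 ,  0.22158246]), 'tool_rot': array([-3.11489655e+00, -3.95813925e-01,  5.24344665e-04]), 'ft_force': array([-0.51051883,  0.39100178, -0.50773017]), 'torque': array([ 0.02608781,  0.01197323, -0.0097037 ]), 'grip_force': 0.0, 'grip_width': 1.0016269704770842}
```

View pics/top0.png

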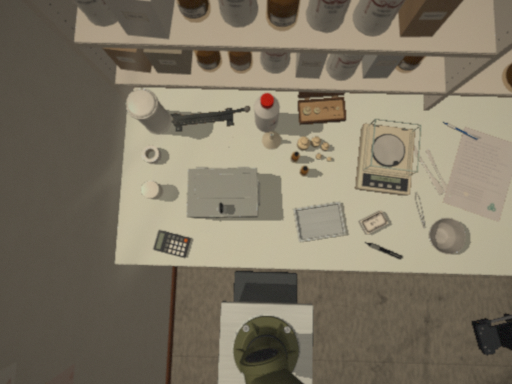

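View pics/side0.png

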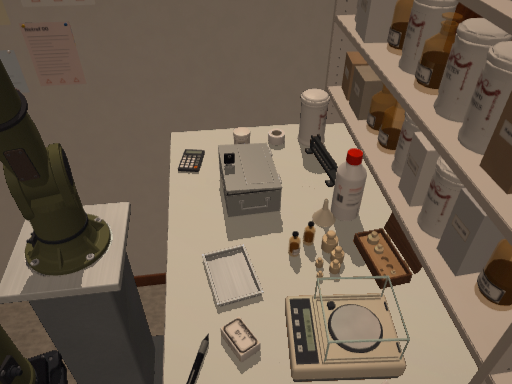

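The top view shows the box around (222,193) with the key near (221,208) and the tray at (320,222). The side view shows the box at (250,178) with the key at (229,158). I'll enlarge both.

```bash
cat > h.py <<'E'
from bench import ctrl
import numpy as np,cv2
def deproj(n,u,v,z=None,d=None):
    c=ctrl.camera_info(n);K,R,t=c["intrinsics"],c["R"],c["t"]
    r=np.linalg.inv(K)@[u,v,1]; o=-R.T@t; w=R.T@r
    return o+w*((z-o[2])/w[2]) if d is None else o+w*d
def proj(n,X):
    c=ctrl.camera_info(n);p=c["intrinsics"]@(c["R"]@np.asarray(X)+c["t"]);return p[:2]/p[2]
def crop(n,p,u0,v0,u1,v1,s,out):
    cv2.imwrite(out,cv2.resize(p[v0:v1,u0:u1],None,fx=s,fy=s,interpolation=cv2.INTER_CUBIC))
E
python3 - <<'E'
from h import *
p=cv2.imread("pics/top0.png");q=cv2.imread("pics/side0.png")
a=cv2.resize(p[160:250,180:270],(600,600),interpolation=cv2.INTER_CUBIC)
cv2.imwrite("pics/c1.png",a)
crop("side",q,210,130,290,220,6,"pics/c2.png")
d=np.load("top0.npy")
for u,v in [(221,208),(221,204),(235,200),(200,190),(235,180),(320,222),(240,240),(195,212),(250,212)]:
    print(u,v,d[v,u],deproj("top",u,v,d=d[v,u]).round(4))
E
```

```text
221 208 1.1284087 [0.4669 0.1522 0.1504]
221 204 1.1271317 [0.4793 0.1524 0.1533]
235 200 1.1761533 [0.4974 0.1126 0.1061]
200 190 1.1854439 [0.5277 0.2302 0.101 ]
235 180 1.1861433 [0.564  0.1152 0.1047]
320 222 1.2670379 [ 0.4367 -0.1833  0.0057]
240 240 1.26026 [0.3656 0.0977 0.0041]
195 212 1.1676327 [0.4541 0.2413 0.1094]
250 212 1.1702348 [0.4593 0.0619 0.1069]
```

View pics/c1.png

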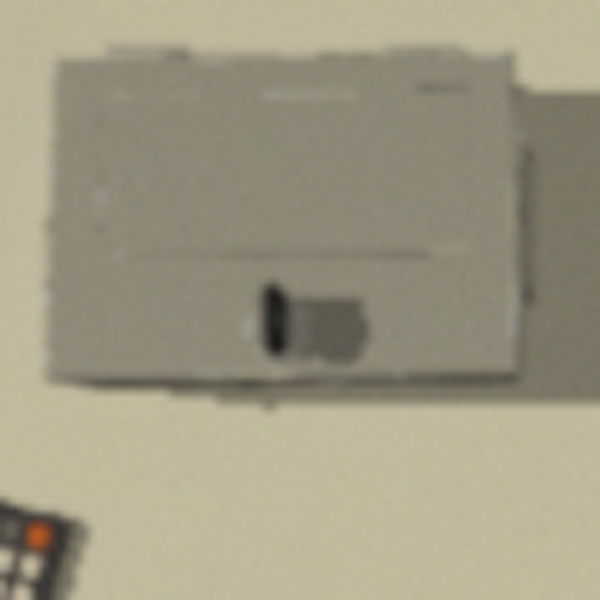

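View pics/c2.png

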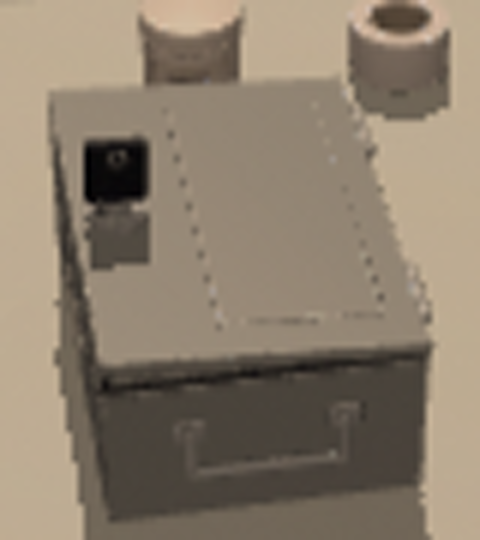

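The crops show the bow's top at about top-image pixel (220.8,208), running along box x. The lid front corners are at about (187,217) and (257.7,216.3). Next I'll fit key and box from depth.

```bash
python3 - <<'E'
from h import *
def cloud(n,u0,u1,v0,v1):
    d=np.load(n+"0.npy");vv,uu=np.mgrid[v0:v1,u0:u1];uu=uu.ravel();vv=vv.ravel();z=d[vv,uu]
    k=z>0;c=ctrl.camera_info(n)
    r=np.linalg.inv(c["intrinsics"])@np.vstack([uu,vv,np.ones(len(uu))])
    P=(c["R"].T@(r*z-c["t"][:,None])).T[k]
    return P,uu[k],vv[k]
for n,b in(("top",(210,232,198,218)),("side",(218,240,148,172))):
    P,u,v=cloud(n,*b);m=P[:,2]>0.127;Q=P[m]
    print(n,m.sum(),"mean",Q.mean(0).round(4),"min",Q.min(0).round(4),"max",Q.max(0).round(4), "u",u[m].min(),u[m].max(),"v",v[m].min(),v[m].max())
    if n=="top":
        for r in range(v[m].min(),v[m].max()+1):
            s=m&(v==r); print(r,u[s].mean(),P[s].mean(0).round(4))
# lid plane
P,u,v=cloud("top",192,254,175,200)
k=(P[:,2]>.09)&(P[:,2]<.125);A=np.c_[P[k,:2],np.ones(k.sum())];c=np.linalg.lstsq(A,P[k,2],rcond=None)[0];print("lid plane",c)
zf=lambda u,v:[deproj("top",u,v,z=z).round(4) for z in (.112,.105)]
print("lid FL,FR",zf(187.05,217.15),zf(257.7,216.25)); print("RL,RR",zf(188.5,169),zf(256.9,168.25))
for n in("top","side"):
  print(n,"cam",-ctrl.camera_info(n)["R"].T@ctrl.camera_info(n)["t"])
# key in side crop: bow px
print("side bow top mid at z=.152", deproj("side",210+116/6,130+140/6,z=.152), "bow left/right", deproj("side",210+85/6,130+142/6,z=.152),deproj("side",210+149/6,130+138/6,z=.152))
# tray
P,u,v=cloud("top",288,356,196,246)
print("tray");
E
python3 - <<'E'
import cv2
p=cv2.imread("pics/top0.png")
cv2.imwrite("pics/tr.png",cv2.resize(p[190:250,280:360],None,fx=7,fy=7,interpolation=cv2.INTER_CUBIC))
E
```

```text
top 31 mean [0.4668 0.1554 0.1499] min [0.4519 0.152  0.133 ] max [0.4826 0.1593 0.1568] u 219 221 v 203 213
203 219.5 [0.4826 0.1577 0.1497]
204 220.0 [0.4793 0.1557 0.1518]
205 220.0 [0.4762 0.1557 0.1506]
206 220.0 [0.4728 0.1552 0.1537]
207 220.0 [0.4698 0.1553 0.1517]
208 220.0 [0.4667 0.1551 0.1518]
209 220.0 [0.4636 0.1551 0.1513]
210 220.0 [0.4605 0.155  0.1504]
211 220.0 [0.4573 0.1548 0.1508]
212 220.0 [0.4543 0.1551 0.1478]
213 220.5 [0.4519 0.155  0.1343]
side 88 mean [0.4642 0.1549 0.1419] min [0.4491 0.1494 0.1274] max [0.4802 0.1603 0.1546] u 224 234 v 153 161
lid plane [-0.05358312 -0.00346496  0.13239782]
lid FL,FR [array([0.4365, 0.2657, 0.112 ]), array([0.4368, 0.2672, 0.105 ])] [array([0.4459, 0.0362, 0.112 ]), array([0.4463, 0.0364, 0.105 ])]
RL,RR [array([0.5953, 0.2698, 0.112 ]), array([0.5965, 0.2713, 0.105 ])] [array([0.6043, 0.0437, 0.112 ]), array([0.6055, 0.0438, 0.105 ])]
top cam [0.39314058 0.01857159 1.27833583]
side cam [ 0.40634164 -0.87055182  0.88827468]
side bow top mid at z=.152 [0.46637035 0.15763685 0.152     ] bow left/right [0.45106824 0.15793878 0.152     ] [0.48269219 0.15720569 0.152     ]
tray
```

View pics/tr.png

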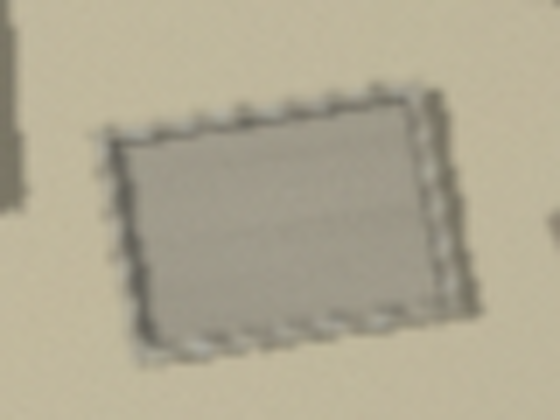

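The tray corners are at about (295.5,209), (339,202.5), (346,235) and (301,241), so its centre is near (320.5,222). I'll plan the transfer with a small row calculator.

```bash
cat >> h.py <<'E'
from scipy.spatial.transform import Rotation as Ro
def keyR(yaw,tilt=0):   # tool rotation for key frame of given yaw (deg), leaning back by tilt (rad) about its own y
    K=Ro.from_euler("z",yaw,degrees=True)*Ro.from_euler("y",tilt)
    return K*Ro.from_matrix(np.diag([-1.,1,-1]))
def pose():
    s=ctrl.get_state();return s["position"],Ro.from_rotvec(s["tool_rot"]),s
def rows(p,R,wps,w):
    out=[]
    for q,S in wps:
        d=R.inv().apply(q-p);a=(R.inv()*S).as_rotvec(degrees=True)
        out.append([w]+[round(float(x),4) for x in d]+[round(float(x),1) for x in a]);p,R=q,S
    for o in out: print(o)
def lin(p,R,q,S,n):
    a=(R.inv()*S).as_rotvec()
    return [(p+(q-p)*i/n,R*Ro.from_rotvec(a*i/n)) for i in range(1,n+1)]
E
python3 - <<'E'
from h import *
p,R,s=pose()
x=R.apply([1,0,0]);y0=np.degrees(np.arctan2(x[1],x[0]))
az0=np.degrees(np.arctan2(p[1],p[0]));r0=np.hypot(*p[:2]);tg=np.array([.466,.154])
az1=np.degrees(np.arctan2(tg[1],tg[0]));r1=np.hypot(*tg);print(y0,az0,r0,az1,r1)
N=18;w=[]
for i in range(1,N+1):
    f=i/N;a=np.radians(az0+(az1-az0)*f);r=r0+(r1-r0)*f
    yaw=y0+(182.2-y0)*f
    w.append((np.array([r*np.cos(a),r*np.sin(a),p[2]+min(f*4,1)*(.30-p[2])]),keyR(yaw-180)))
rows(p,R,w,.087)
E
```

```text
14.483679595890804 -75.52312388404316 0.6495116980655212 18.28727961506189 0.4907871228954566
[0.087, 0.0582, -0.0115, -0.0174, -0.1, -0.0, -9.3]
[0.087, 0.0581, -0.0073, -0.0174, 0.0, 0.0, -9.3]
[0.087, 0.0576, -0.0032, -0.0174, 0.0, 0.0, -9.3]
[0.087, 0.0569, 0.0008, -0.0174, 0.0, 0.0, -9.3]
[0.087, 0.056, 0.0047, -0.0087, 0.0, 0.0, -9.3]
[0.087, 0.0547, 0.0084, 0.0, 0.0, 0.0, -9.3]
[0.087, 0.0532, 0.012, 0.0, 0.0, 0.0, -9.3]
[0.087, 0.0515, 0.0155, 0.0, 0.0, 0.0, -9.3]
[0.087, 0.0496, 0.0187, 0.0, 0.0, 0.0, -9.3]
[0.087, 0.0474, 0.0218, 0.0, 0.0, 0.0, -9.3]
[0.087, 0.0451, 0.0246, 0.0, 0.0, 0.0, -9.3]
[0.087, 0.0427, 0.0272, 0.0, 0.0, 0.0, -9.3]
[0.087, 0.0401, 0.0296, 0.0, 0.0, 0.0, -9.3]
[0.087, 0.0373, 0.0318, 0.0, 0.0, 0.0, -9.3]
[0.087, 0.0345, 0.0337, 0.0, 0.0, 0.0, -9.3]
[0.087, 0.0316, 0.0354, 0.0, 0.0, 0.0, -9.3]
[0.087, 0.0286, 0.0369, 0.0, 0.0, 0.0, -9.3]
[0.087, 0.0256, 0.0381, 0.0, 0.0, 0.0, -9.3]
```

```bash
python3 -m handwheel '[[0.087,0.058,-0.011,-0.017,0,0,-9.3],[0.087,0.058,-0.007,-0.017,0,0,-9.3],[0.087,0.058,-0.003,-0.017,0,0,-9.3],[0.087,0.057,0.001,-0.017,0,0,-9.3],[0.087,0.056,0.005,-0.009,0,0,-9.3],[0.087,0.055,0.008,0,0,0,-9.3],[0.087,0.053,0.012,0,0,0,-9.3],[0.087,0.052,0.015,0,0,0,-9.3],[0.087,0.050,0.019,0,0,0,-9.3],[0.087,0.047,0.022,0,0,0,-9.3],[0.087,0.045,0.025,0,0,0,-9.3],[0.087,0.043,0.027,0,0,0,-9.3]]' 50
python3 - <<'E'
from h import *
p,R,s=pose();x=R.apply([1,0,0]);print(p,np.degrees(np.arctan2(x[1],x[0])),s["joint_positions"])
bow=np.array([.466,.154,.139]);S=keyR(2.2,.057);z=S.apply([0,0,1])
pre=bow-z*.045;pre2=bow+z*.019   # TCP targets
w=lin(p,R,pre,S,7);rows(p,R,w,.087);print();rows(pre,S,lin(pre,S,pre2,S,3),.087)
E
```

```text
time: 1.6
position: [0.5317, -0.1211, 0.299]
tool_rot: [-1.416, -2.804, -0.0]
ft_force: [-0.1, -0.1, 0.8]
grip_width: 1.003
grip_force: 0.0
[ 0.53172649 -0.12109136  0.29904228] 126.40977425511568 [ 0.78697927  0.11266047 -0.66200397  1.5715237   0.06920749  1.48188705
  0.75732996]
[0.087, 0.037, 0.0161, 0.0165, 0.2, 0.4, -8.0]
[0.087, 0.0343, 0.0211, 0.0167, 0.2, 0.4, -8.0]
[0.087, 0.0309, 0.0257, 0.0168, 0.2, 0.4, -8.0]
[0.087, 0.0269, 0.0298, 0.0169, 0.2, 0.4, -8.0]
[0.087, 0.0224, 0.0333, 0.017, 0.2, 0.4, -8.0]
[0.087, 0.0174, 0.0361, 0.017, 0.2, 0.4, -8.0]
[0.087, 0.0121, 0.0383, 0.0169, 0.2, 0.4, -8.0]

[0.087, 0.0, 0.0, 0.0213, 0.0, 0.0, 0.0]
[0.087, 0.0, -0.0, 0.0213, 0.0, 0.0, 0.0]
[0.087, 0.0, 0.0, 0.0213, 0.0, 0.0, 0.0]
```

```bash
python3 -m handwheel '[[0.087,0.037,0.016,0.016,0.2,0.4,-8],[0.087,0.034,0.021,0.017,0.2,0.4,-8],[0.087,0.031,0.026,0.017,0.2,0.4,-8],[0.087,0.027,0.030,0.017,0.2,0.4,-8],[0.087,0.022,0.033,0.017,0.2,0.4,-8],[0.087,0.017,0.036,0.017,0.2,0.4,-8],[0.06,0.012,0.038,0.017,0.2,0.4,-8],[0.04,0,0,0,0,0,0],[0.04,0,0,0,0,0,0]]'
python3 - <<'E'
from h import *
p,R,s=pose();x=R.apply([1,0,0]);z=R.apply([0,0,1]);print(p,z,np.degrees(np.arctan2(x[1],x[0])),s["joint_positions"],s["ft_force"],s["torque"])
bow=np.array([.466,.154,.139]);S=keyR(2.2,.057);z=S.apply([0,0,1])
rows(p,R,lin(p,R,bow+z*.019,S,4),.04)
q,d=ctrl.get_image("side");crop("side",q,190,100,290,180,8,"pics/s1.png")
E
```

```text
time: 2.72
position: [0.4708, 0.1511, 0.1838]
tool_rot: [0.055, -3.088, 0.001]
ft_force: [1.1, 0.0, 0.5]
grip_width: 0.744
grip_force: 0.0
[0.47083325 0.15109477 0.18381365] [-0.05269972 -0.00126482 -0.9986096 ] -177.9590940688806 [ 0.53216684  0.12938105 -0.93734441  1.81344054  0.08780899  1.3014862
  1.17717385] [1.0712257  0.02206752 0.45821642] [ 0.01735705 -0.19055502  0.00447206]
[0.04, 0.0006, 0.0008, 0.016, 0.0, 0.1, -0.0]
[0.04, 0.0006, 0.0008, 0.016, 0.0, 0.1, -0.0]
[0.04, 0.0006, 0.0008, 0.016, 0.0, 0.1, -0.0]
[0.04, 0.0006, 0.0008, 0.016, 0.0, 0.1, -0.0]
```

View pics/s1.png

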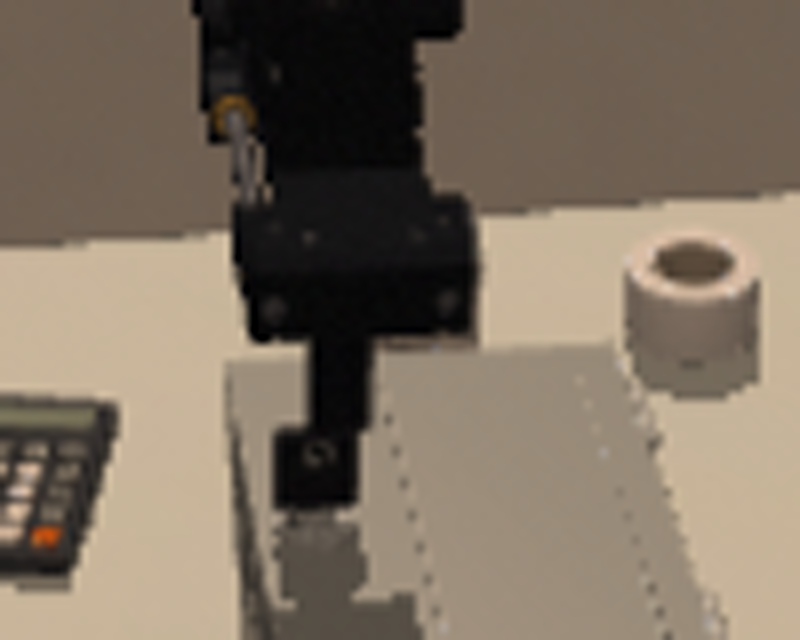

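The side view shows the near finger at about crop (338,425), aligned with the bow at (316,465) once parallax and lean are allowed for. I'll descend and close to a narrow gap first.

```bash
python3 -m handwheel '[[0.03,0.001,0.001,0.016,0,0.1,0],[0.03,0.001,0.001,0.016,0,0.1,0],[0.03,0,0.001,0.016,0,0.1,0],[0.03,0,0,0.016,0,0,0],[0.03,0,0,0,0,0,0],[0.018,0,0,0,0,0,0],[0.018,0,0,0,0,0,0],[0.018,0,0,0,0,0,0]]' 50
python3 - <<'E'
from h import *
p,R,s=pose();z=R.apply([0,0,1]);print(p-z*.019,z,s["ft_force"],s["torque"],s["grip_width"]*87)
q,d=ctrl.get_image("top");a=cv2.resize(q[170:230,190:255],None,fx=9,fy=9,interpolation=cv2.INTER_CUBIC);cv2.imwrite("pics/t1.png",a)
E
```

```text
time: 3.78
position: [0.4655, 0.1547, 0.1206]
tool_rot: [0.056, -3.084, -0.0]
ft_force: [-0.1, 0.1, -0.9]
grip_width: 0.215
grip_force: 0.0
[0.46654149 0.15474179 0.13957758] [-5.67237478e-02 -8.90072496e-04 -9.98389515e-01] [-0.1218254   0.06816753 -0.86643585] [ 0.07997229 -0.17813297 -0.02798147] 18.673719245822415
```

```bash
for i in 1 2; do python3 -m handwheel '[[0.0,0,0,0,0,0,0],[0.0,0,0,0,0,0,0]]' 4; done
python3 - <<'E'
from h import *
p,R,s=pose();print(p,s["torque"],s["ft_force"],s["grip_width"]*87)
E
```

```text
time: 4.08
position: [0.4651, 0.1554, 0.1202]
tool_rot: [0.057, -3.084, -0.002]
ft_force: [-0.5, 1.6, -2.6]
grip_width: 0.111
grip_force: 3.9
time: 4.32
position: [0.4651, 0.1554, 0.1202]
tool_rot: [0.057, -3.084, -0.002]
ft_force: [-0.8, 3.8, -1.2]
grip_width: 0.108
grip_force: 4.0
[0.46508695 0.15542509 0.12019388] [ 0.82577251 -0.29163802 -0.10845475] [-0.81082646  3.80231836 -1.21043545] 9.364603651021175
```

```bash
cat >> h.py <<'E'
def rep():
    p,R,s=pose();z=R.apply([0,0,1]);x=R.apply([1,0,0])
    print("t",round(s["time"],2),"grasp",(p-z*.019).round(4),"yaw",round(np.degrees(np.arctan2(x[1],x[0]))%360,2),"tilt",round(float(np.degrees(np.arctan2(-z@np.array([np.cos(np.radians(2)),np.sin(np.radians(2)),0]),-z[2]))),2),"z",z.round(3),
     "F",s["ft_force"].round(1),"M",s["torque"].round(3),"Mz_tool",round(float(R.inv().apply(s["torque"])[2]),3),"w",round(s["grip_width"]*87,1),"g",round(s["grip_force"],1))
if __name__=="__main__": rep()
E
python3 -m handwheel '[[0.0,0,0.0007,0,0,0,0],[0.0,0,0,0,0,0,0]]' 4 >/dev/null; python3 h.py;  python3 -m handwheel '[[0.0,0,0,0,0,0,0],[0.0,0,0,0,0,0,0]]' 50 >/dev/null; python3 h.py
```

```text
t 4.58 grasp [0.4662 0.1555 0.1391] yaw 182.11 tilt 3.31 z [-0.058 -0.001 -0.998] F [-0.3  3.  -0.2] M [ 0.723 -0.321 -0.043] Mz_tool 0.001 w 9.5 g 4.0
t 4.83 grasp [0.4662 0.1559 0.1392] yaw 182.12 tilt 3.29 z [-0.057 -0.    -0.998] F [ 0.3  4.  -1.9] M [ 1.177 -0.41  -0.112] Mz_tool 0.045 w 8.5 g 50.0
```

```bash
python3 -m handwheel '[[0.0,0,0.0008,0,0,0,0],[0.0,0,0,0,0,0,0],[0.0,0,0,0,0,0,0]]' 50 >/dev/null; python3 h.py;  python3 -m handwheel '[[0.0,0,0,0,0,0,0],[0.0,0,0,0,0,0,0]]' 50 >/dev/null; python3 h.py
```

```text
t 5.2 grasp [0.4662 0.156  0.1391] yaw 182.09 tilt 3.31 z [-0.058 -0.001 -0.998] F [ 0.2  3.6 -1.5] M [ 0.847 -0.358 -0.091] Mz_tool 0.042 w 8.5 g 50.0
t 5.45 grasp [0.4662 0.156  0.1391] yaw 182.09 tilt 3.31 z [-0.058 -0.001 -0.998] F [ 1.   2.3 -0.9] M [ 0.711 -0.385 -0.015] Mz_tool -0.026 w 9.0 g 50.0
```

```bash
python3 -m handwheel '[[0.0,0,0.0006,0,0,0,2],[0.0,0,0,0,0,0,2],[0.0,0,0,0,0,0,2],[0.0,0,0,0,0,0,0]]' >/dev/null; python3 h.py; for i in 1 2 3; do python3 -m handwheel '[[0.0,0,0,0,0,0,1.5],[0.0,0,0,0,0,0,0]]' >/dev/null; python3 h.py;done
```

```text
t 5.95 grasp [0.466  0.1563 0.139 ] yaw 176.05 tilt 3.33 z [-0.058 -0.002 -0.998] F [ 0.2  0.3 -0.4] M [ 0.143 -0.256  0.002] Mz_tool -0.01 w 9.0 g 50.0
t 6.2 grasp [0.466  0.1565 0.1391] yaw 174.56 tilt 3.33 z [-0.058 -0.001 -0.998] F [-0.  -0.2 -0.2] M [ 0.064 -0.182 -0.04 ] Mz_tool 0.037 w 8.7 g 50.0
t 6.45 grasp [0.466  0.1566 0.139 ] yaw 173.06 tilt 3.33 z [-0.058 -0.001 -0.998] F [-0.4 -0.9 -0.4] M [-0.031 -0.197  0.02 ] Mz_tool -0.018 w 8.6 g 50.0
t 6.7 grasp [0.466  0.1565 0.139 ] yaw 171.56 tilt 3.33 z [-0.058 -0.001 -0.998] F [-0.5 -0.9 -0.3] M [-0.167 -0.145  0.041] Mz_tool -0.031 w 8.3 g 50.0
```

```bash
for i in 1 2 3 4 5; do python3 -m handwheel '[[0.0,0,0,0,0,0,1],[0.0,0,0,0,0,0,0]]' >/dev/null; python3 h.py|cut -c1-60,95-;done
```

```text
t 6.95 grasp [0.466  0.1565 0.139 ] yaw 170.56 tilt 3.33 z [  0.4] M [-0.221 -0.044  0.058] Mz_tool -0.045 w 8.5 g 50.0
t 7.2 grasp [0.466  0.1566 0.139 ] yaw 169.56 tilt 3.33 z [- 0.9] M [-0.315 -0.036  0.078] Mz_tool -0.059 w 8.7 g 50.0
t 7.45 grasp [0.466  0.1568 0.1391] yaw 168.57 tilt 3.32 z [  1. ] M [-0.277  0.037  0.037] Mz_tool -0.021 w 8.7 g 50.0
t 7.7 grasp [0.466  0.1568 0.1391] yaw 167.56 tilt 3.32 z [--0.8] M [-0.309  0.056  0.025] Mz_tool -0.007 w 8.7 g 50.0
t 7.95 grasp [0.466  0.1567 0.139 ] yaw 166.56 tilt 3.33 z [ -0.1] M [-0.403  0.047  0.074] Mz_tool -0.05 w 8.5 g 50.0
```

```bash
for i in 1 2 3 4 5 6; do python3 -m handwheel '[[0.0,0,0,0,0,0,0.8],[0.0,0,0,0,0,0,0]]' >/dev/null; python3 h.py|cut -c1-48,82-;done
```

```text
t 8.2 grasp [0.466  0.1566 0.1391] yaw 165.76 tiF [-1.9 -1.9 -0.2] M [-0.495  0.208  0.002] Mz_tool 0.026 w 8.5 g 50.0
t 8.45 grasp [0.466  0.1567 0.139 ] yaw 164.96 t F [-1.6 -1.7 -0.2] M [-0.491  0.185  0.035] Mz_tool -0.007 w 8.7 g 50.0
t 8.7 grasp [0.466  0.1567 0.1391] yaw 164.16 tiF [-2.5 -2.1 -1. ] M [-0.532  0.194  0.06 ] Mz_tool -0.029 w 8.9 g 50.0
t 8.95 grasp [0.466  0.1568 0.1391] yaw 163.36 t F [-1.6 -2.1 -0.1] M [-0.5    0.22   0.013] Mz_tool 0.016 w 8.5 g 50.0
t 9.2 grasp [0.4661 0.1568 0.1391] yaw 162.56 tiF [-2.  -2.7 -1.2] M [-0.509  0.18   0.047] Mz_tool -0.018 w 8.4 g 50.0
t 9.45 grasp [0.4661 0.1568 0.1391] yaw 161.76 t F [-2.5 -2.5 -0.5] M [-0.508  0.286  0.047] Mz_tool -0.018 w 8.9 g 50.0
```

```bash
python3 -m handwheel '[[0.0,0.0003,-0.0007,0,0,0,0.8],[0.0,0,0,0,0,0,0]]' >/dev/null; python3 h.py|cut -c1-48,82-; for i in 1 2 3 4 5; do python3 -m handwheel '[[0.0,0,0,0,0,0,0.8],[0.0,0,0,0,0,0,0]]' >/dev/null; python3 h.py|cut -c1-48,82-;done
```

```text
t 9.7 grasp [0.466  0.1565 0.1393] yaw 160.96 tiF [-0.4 -0.8 -1.4] M [-0.244 -0.091 -0.005] Mz_tool 0.019 w 8.7 g 50.0
t 9.95 grasp [0.4659 0.1564 0.1393] yaw 160.16 t F [ 0.1 -0.8 -1.7] M [-0.236 -0.203  0.045] Mz_tool -0.031 w 8.4 g 50.0
t 10.2 grasp [0.4659 0.1564 0.1393] yaw 159.36 t F [-0.4 -1.3 -0.9] M [-0.113 -0.348  0.007] Mz_tool -0.001 w 8.7 g 50.0
t 10.45 grasp [0.4659 0.1564 0.1393] yaw 158.56 ] F [ 0.9  0.  -0.4] M [-0.071 -0.362 -0.012] Mz_tool 0.017 w 8.4 g 50.0
t 10.7 grasp [0.4659 0.1563 0.1393] yaw 157.75 t F [ 1.4 -0.7 -0.7] M [-0.06  -0.489  0.071] Mz_tool -0.068 w 8.5 g 50.0
t 10.95 grasp [0.4658 0.1563 0.1393] yaw 156.95 ] F [ 1.4 -0.1  0.1] M [-0.01  -0.533  0.064] Mz_tool -0.063 w 8.4 g 50.0
```

```bash
for i in 1 2 3; do python3 -m handwheel '[[0.0,0,0,0,0,0,0]]' >/dev/null; python3 h.py|cut -c1-48,82-;done;for i in 1 2; do python3 -m handwheel '[[0.0,0,0,0,0,0,0.5],[0,0,0,0,0,0,0]]' >/dev/null; python3 h.py|cut -c1-48,82-;done
```

```text
t 11.07 grasp [0.4658 0.1563 0.1393] yaw 156.96 ] F [ 2.   0.3 -0.4] M [ 0.002 -0.657  0.052] Mz_tool -0.051 w 8.9 g 50.0
t 11.2 grasp [0.4658 0.1563 0.1392] yaw 156.97 t F [ 2.3  0.4 -0.2] M [ 0.052 -0.596  0.113] Mz_tool -0.116 w 8.2 g 50.0
t 11.32 grasp [0.4658 0.1563 0.1393] yaw 156.97 ] F [2.  0.2 0.3] M [ 0.035 -0.641 -0.002] Mz_tool 0.001 w 8.7 g 50.0
t 11.57 grasp [0.4658 0.1563 0.1393] yaw 156.45 ] F [ 2.8  0.5 -0.1] M [ 0.051 -0.769  0.051] Mz_tool -0.053 w 8.5 g 50.0
t 11.82 grasp [0.4658 0.1563 0.1392] yaw 155.96 ] F [2.8 0.6 0.4] M [ 0.095 -0.818  0.032] Mz_tool -0.037 w 8.7 g 50.0
```

```bash
cat >> h.py <<'E'
    print("   j567",ctrl.get_state()["joint_torque"][4:].round(4))
E
python3 h.py;for i in 1 2 3; do python3 -m handwheel '[[0,0,0,0,0,0,0]]' >/dev/null; python3 h.py|cut -c1-48,82-;done
```

```text
File "h.py", line 31
    print("   j567",ctrl.get_state()["joint_torque"][4:].round(4))
IndentationError: unexpected indent
  File "h.py", line 31
    print("   j567",ctrl.get_state()["joint_torque"][4:].round(4))
IndentationError: unexpected indent
  File "h.py", line 31
    print("   j567",ctrl.get_state()["joint_torque"][4:].round(4))
IndentationError: unexpected indent
  File "h.py", line 31
    print("   j567",ctrl.get_state()["joint_torque"][4:].round(4))
IndentationError: unexpected indent
```

```bash
sed -i '31s/.*/if __name__=="__main__": print("   j567",ctrl.get_state()["joint_torque"][4:].round(4))/' h.py
python3 h.py;for i in 1 2 ; do python3 -m handwheel '[[0,0,0,0,0,0,0]]' >/dev/null; python3 h.py|cut -c1-48,82-;done
```

```text
t 12.2 grasp [0.4658 0.1563 0.1392] yaw 155.96 tilt 3.29 z [-0.057 -0.001 -0.998] F [2.3 0.3 1.5] M [ 0.169 -0.898 -0.01 ] Mz_tool 0.001 w 8.5 g 50.0
   j567 [-0.4416  1.3276 -0.0643]
t 12.32 grasp [0.4657 0.1563 0.1392] yaw 155.96 ] F [3.  0.9 0.9] M [ 0.147 -0.893  0.078] Mz_tool -0.086 w 8.9 g 50.0
   j567 [-0.4217  1.3595 -0.0635]
t 12.45 grasp [0.4657 0.1563 0.1392] yaw 155.97 ] F [2.4 0.7 0.1] M [ 0.198 -0.903  0.033] Mz_tool -0.044 w 8.7 g 50.0
   j567 [-0.4212  1.4072 -0.0628]
```

```bash
python3 -m handwheel '[[0,-0.0006,0.0003,0,0,0,0],[0,0,0,0,0,0,0]]' >/dev/null; python3 h.py|cut -c1-48,82-;for i in 1 2 ; do python3 -m handwheel '[[0,0,0,0,0,0,0.5],[0,0,0,0,0,0,0]]' >/dev/null; python3 h.py|cut -c1-48,82-;done
```

```text
t 12.7 grasp [0.4659 0.1563 0.1391] yaw 155.97 t F [0.6 0.6 1.9] M [ 0.185 -0.401  0.06 ] Mz_tool -0.071 w 8.6 g 50.0
   j567 [-0.1176  0.6611 -0.0558]
t 12.95 grasp [0.4659 0.1563 0.139 ] yaw 155.46 ] F [0.6 0.9 1.8] M [ 0.209 -0.189  0.059] Mz_tool -0.071 w 8.9 g 50.0
   j567 [ 0.0144  0.4351 -0.0877]
t 13.2 grasp [0.4659 0.1563 0.139 ] yaw 154.96 t F [-0.8  1.2  1.2] M [ 0.217 -0.069  0.014] Mz_tool -0.027 w 8.4 g 50.0
   j567 [ 0.1288  0.2332 -0.0933]
```

```bash
cat > m.sh <<'E'
python3 h.py | tr '\n' ' ' | sed 's/ z \[[^]]*\]//; s/ w .*j567/ j567/'; echo
E
chmod +x m.sh
for i in 1 2 3 4; do python3 -m handwheel '[[0,0.0001,-0.0001,0.0005,-0.1,-0.2,0],[0,0,0,0,0,0,0]]' >/dev/null; ./m.sh;done
```

```text
t 13.45 grasp [0.4658 0.1563 0.1385] yaw 154.97 tilt 3.1 F [-1.3  2.1  2.3] M [ 0.261  0.037 -0.005] Mz_tool -0.01 j567 [ 0.2536  0.1632 -0.0542] 
t 13.7 grasp [0.4656 0.1562 0.1381] yaw 154.98 tilt 2.86 F [-1.9  1.8  2.9] M [0.245 0.112 0.033] Mz_tool -0.046 j567 [ 0.386   0.0331 -0.0529] 
t 13.95 grasp [0.4655 0.1562 0.1377] yaw 154.98 tilt 2.64 F [-1.6  1.3  3.6] M [0.372 0.187 0.02 ] Mz_tool -0.037 j567 [ 0.5208 -0.0362 -0.0482] 
t 14.2 grasp [0.4653 0.1562 0.1372] yaw 154.98 tilt 2.4 F [-1.9  1.5  4.1] M [0.409 0.167 0.007] Mz_tool -0.024 j567 [ 0.6324 -0.0327 -0.0413]
```

```bash
python3 -m handwheel '[[0,0,0,0,0,0,0.5],[0,0,0,0,0,0,0]]' >/dev/null; ./m.sh;
for i in 1 2 3; do python3 -m handwheel '[[0,0.0001,-0.0001,0.0005,-0.1,-0.2,0.1],[0,0,0,0,0,0,0]]' >/dev/null; ./m.sh;done
```

```text
t 14.45 grasp [0.4654 0.1562 0.1372] yaw 154.47 tilt 2.41 F [-1.5  1.6  5.2] M [0.438 0.28  0.024] Mz_tool -0.043 j567 [ 0.7001 -0.0236 -0.0758] 
t 14.7 grasp [0.4652 0.1562 0.1368] yaw 154.39 tilt 2.16 F [-2.1  2.3  5.1] M [0.547 0.259 0.004] Mz_tool -0.024 j567 [ 0.7537  0.044  -0.0474] 
t 14.95 grasp [0.465  0.1562 0.1363] yaw 154.29 tilt 1.93 F [-0.9  2.   5.2] M [0.546 0.216 0.079] Mz_tool -0.097 j567 [ 0.7851  0.0231 -0.0477] 
t 15.2 grasp [0.4649 0.1561 0.1359] yaw 154.19 tilt 1.7 F [-2.   2.2  5.7] M [0.604 0.276 0.079] Mz_tool -0.097 j567 [ 0.8037 -0.0109 -0.0483]
```

```bash
for i in 1 2 3 4; do python3 -m handwheel '[[0,0.0001,-0.0001,0.0004,-0.08,-0.16,0.25],[0,0,0,0,0,0,0]]' >/dev/null; ./m.sh;done
```

```text
t 15.45 grasp [0.4648 0.1562 0.1357] yaw 153.94 tilt 1.51 F [-1.3  2.4  5.9] M [0.531 0.257 0.026] Mz_tool -0.04 j567 [ 0.8096 -0.0385 -0.0526] 
t 15.7 grasp [0.4647 0.1562 0.1354] yaw 153.7 tilt 1.32 F [-0.7  1.8  6.5] M [0.533 0.264 0.059] Mz_tool -0.071 j567 [ 0.8221 -0.0576 -0.055 ] 
t 15.95 grasp [0.4646 0.1561 0.135 ] yaw 153.45 tilt 1.13 F [-1.6  1.7  6.4] M [0.5   0.258 0.043] Mz_tool -0.053 j567 [ 0.8318 -0.0801 -0.0584] 
t 16.2 grasp [0.4644 0.1561 0.1348] yaw 153.2 tilt 0.94 F [-2.2  2.   7.7] M [0.601 0.291 0.025] Mz_tool -0.034 j567 [ 0.8456 -0.1071 -0.0607]
```

```bash
for i in 1 2 3 4 5; do python3 -m handwheel '[[0,0.0001,-0.0001,0.0004,-0.07,-0.14,0.3],[0,0,0,0,0,0,0]]' >/dev/null; ./m.sh;done
```

```text
t 16.45 grasp [0.4643 0.1562 0.1345] yaw 152.9 tilt 0.77 F [-0.9  1.5  7.8] M [0.561 0.369 0.017] Mz_tool -0.024 j567 [ 0.8511 -0.1241 -0.0611] 
t 16.7 grasp [0.4642 0.1562 0.1342] yaw 152.6 tilt 0.6 F [-1.7  3.   7.6] M [0.542 0.228 0.04 ] Mz_tool -0.046 j567 [ 0.8701 -0.1248 -0.0637] 
t 16.95 grasp [0.4641 0.1562 0.1339] yaw 152.3 tilt 0.44 F [-0.9  1.8  8.8] M [0.557 0.312 0.075] Mz_tool -0.079 j567 [ 0.8779 -0.1483 -0.0665] 
t 17.2 grasp [0.464  0.1562 0.1336] yaw 152.01 tilt 0.27 F [-1.4  1.6  9.4] M [0.561 0.365 0.059] Mz_tool -0.061 j567 [ 0.8929 -0.1832 -0.0684] 
t 17.45 grasp [0.4639 0.1562 0.1333] yaw 151.71 tilt 0.1 F [-2.2  2.4  9.3] M [0.586 0.37  0.083] Mz_tool -0.084 j567 [ 0.9088 -0.2102 -0.0696]
```

```bash
for i in 1 2 3; do python3 -m handwheel '[[0,0,0,0,0,0,0.5],[0,0,0,0,0,0,0]]' >/dev/null; ./m.sh;done
```

```text
t 17.7 grasp [0.4639 0.1562 0.1333] yaw 151.2 tilt 0.1 F [-1.5  3.4  9.8] M [0.585 0.359 0.059] Mz_tool -0.06 j567 [ 0.8889 -0.2036 -0.0873] 
t 17.95 grasp [0.4639 0.1562 0.1333] yaw 150.71 tilt 0.11 F [-1.5  1.9  9.8] M [0.553 0.303 0.138] Mz_tool -0.139 j567 [ 0.8778 -0.192  -0.0931] 
t 18.2 grasp [0.464  0.1562 0.1333] yaw 150.21 tilt 0.1 F [-1.8  2.   9.5] M [0.582 0.316 0.082] Mz_tool -0.083 j567 [ 0.8639 -0.1636 -0.0918]
```

```bash
for i in 1 2 3 4; do python3 -m handwheel '[[0,0,0,0,0,0,0.4],[0,0,0,0,0,0,0]]' >/dev/null; ./m.sh;done
```

```text
t 18.45 grasp [0.464  0.1562 0.1333] yaw 149.81 tilt 0.1 F [-1.3  1.8 10.2] M [0.614 0.317 0.113] Mz_tool -0.114 j567 [ 0.8443 -0.1391 -0.0982] 
t 18.7 grasp [0.464  0.1562 0.1333] yaw 149.41 tilt 0.1 F [-1.5  2.2  9.9] M [0.556 0.31  0.109] Mz_tool -0.11 j567 [ 0.8319 -0.1211 -0.1067] 
t 18.95 grasp [0.464  0.1562 0.1333] yaw 149.01 tilt 0.09 F [-0.9  2.3  9.2] M [0.461 0.315 0.095] Mz_tool -0.096 j567 [ 0.8254 -0.1159 -0.1105] 
t 19.2 grasp [0.464  0.1561 0.1333] yaw 148.61 tilt 0.1 F [-1.   2.4  9. ] M [0.625 0.244 0.104] Mz_tool -0.105 j567 [ 0.8217 -0.1153 -0.1156]
```

```bash
python3 - <<'E'
from h import *
q,d=ctrl.get_image("side");crop("side",q,195,110,275,170,10,"pics/s2.png")
E
```

```text
(no output)
```

View pics/s2.png

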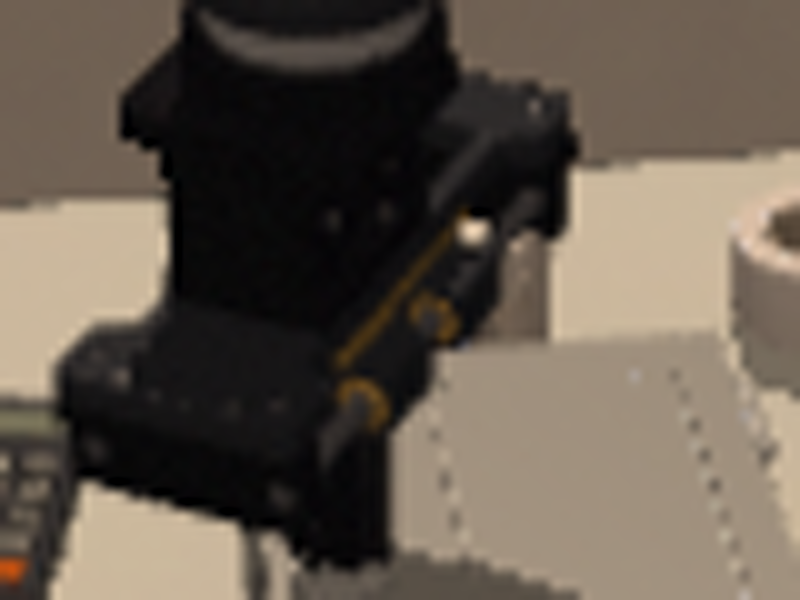

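```bash
for i in 1 2 3 4; do python3 -m handwheel '[[0,0,0,0,0,0,-0.8],[0,0,0,0,0,0,0]]' >/dev/null; ./m.sh|sed 's/F.*j567/ /';done
```

```text
t 19.5 grasp [0.464  0.1561 0.1333] yaw 149.42 tilt 0.1   [ 0.8603 -0.139  -0.0258] 
t 19.75 grasp [0.4639 0.1562 0.1332] yaw 150.21 tilt 0.11   [ 0.884  -0.1635 -0.0053] 
t 20.0 grasp [0.4639 0.1561 0.1333] yaw 151.01 tilt 0.11   [ 0.9067 -0.1863  0.0138] 
t 20.25 grasp [0.4639 0.1562 0.1332] yaw 151.81 tilt 0.11   [ 0.9313 -0.2056  0.027 ]
```

```bash
python3 -m handwheel '[[0,0.0002,-0.0001,0,0.2,0.35,0],[0,0.0001,0,0,0.2,0.35,0],[0,0,0,0,0,0,0]]' >/dev/null; ./m.sh; for i in 1 2 3 4; do python3 -m handwheel '[[0,0,0,0,0,0,0.8],[0,0,0,0,0,0,0]]' >/dev/null; ./m.sh;done
```

```text
t 20.62 grasp [0.4644 0.1562 0.1333] yaw 151.79 tilt 0.86 F [-1.   2.3  8.1] M [ 0.525 -0.021 -0.019] Mz_tool 0.011 j567 [ 0.6779  0.3069 -0.0213] 
t 20.88 grasp [0.4644 0.1562 0.1333] yaw 150.99 tilt 0.85 F [-0.8  2.7  8.1] M [ 0.595 -0.102  0.049] Mz_tool -0.057 j567 [ 0.6532  0.3833 -0.0893] 
t 21.12 grasp [0.4644 0.1562 0.1333] yaw 150.2 tilt 0.84 F [-0.8  2.5  7.8] M [ 0.526 -0.076  0.046] Mz_tool -0.053 j567 [ 0.6341  0.4095 -0.1089] 
t 21.38 grasp [0.4644 0.1561 0.1333] yaw 149.4 tilt 0.84 F [0.3 2.2 8.8] M [ 0.601 -0.025  0.122] Mz_tool -0.131 j567 [ 0.621   0.4191 -0.1241] 
t 21.62 grasp [0.4644 0.1562 0.1333] yaw 148.6 tilt 0.84 F [-1.   2.6  8.2] M [ 0.6   -0.082  0.036] Mz_tool -0.045 j567 [ 0.6095  0.4198 -0.1334]
```

```bash
python3 -m handwheel '[[0,0,0,0,0,0,-0.5],[0,0,0,0,0,0,0]]' 60 >/dev/null; ./m.sh; for i in 1 2 3; do python3 -m handwheel '[[0,0.0001,0,0.0004,-0.06,-0.1,0.05],[0,0,0,0,0,0,0]]' >/dev/null; ./m.sh;done
```

```text
t 21.88 grasp [0.4644 0.1562 0.1333] yaw 149.11 tilt 0.84 F [0.5 1.8 7.8] M [ 0.576 -0.089  0.046] Mz_tool -0.054 j567 [ 0.6405  0.4089 -0.0462] 
t 22.12 grasp [0.4644 0.1562 0.1332] yaw 149.05 tilt 0.72 F [-0.7  2.1  9.6] M [0.461 0.034 0.032] Mz_tool -0.038 j567 [ 0.6397  0.0986 -0.0718] 
t 22.38 grasp [0.4643 0.1562 0.133 ] yaw 149.0 tilt 0.6 F [-1.1  0.9 11.5] M [0.437 0.189 0.071] Mz_tool -0.075 j567 [ 0.6387 -0.0862 -0.0749] 
t 22.62 grasp [0.4642 0.1562 0.1326] yaw 148.95 tilt 0.48 F [-1.6  1.6 11.7] M [0.429 0.205 0.09 ] Mz_tool -0.093 j567 [ 0.6125 -0.1399 -0.075 ]
```

```bash
for i in 1 2 3 4; do python3 -m handwheel '[[0,0.0001,0,0.0004,-0.06,-0.1,0.05],[0,0,0,0,0,0,0]]' >/dev/null; ./m.sh;done
```

```text
t 22.88 grasp [0.464  0.1562 0.1321] yaw 148.89 tilt 0.36 F [-1.7  2.3 12.4] M [0.472 0.171 0.094] Mz_tool -0.097 j567 [ 0.6217 -0.0849 -0.0323] 
t 23.12 grasp [0.4639 0.1563 0.1318] yaw 148.84 tilt 0.25 F [-1.7  1.8 12.9] M [0.353 0.204 0.069] Mz_tool -0.07 j567 [ 0.5926 -0.1479 -0.0326] 
t 23.38 grasp [0.4638 0.1563 0.1315] yaw 148.79 tilt 0.13 F [-1.9  1.5 12.2] M [0.34  0.24  0.022] Mz_tool -0.023 j567 [ 0.5646 -0.2183 -0.0332] 
t 23.62 grasp [0.4638 0.1563 0.1312] yaw 148.73 tilt 0.01 F [-1.2  2.4 12.7] M [ 0.274  0.259 -0.009] Mz_tool 0.009 j567 [ 0.5373 -0.2906 -0.0335]
```

```bash
for i in 1 2 3; do python3 -m handwheel '[[0,0,0,0,0,0,0.7],[0,0,0,0,0,0,0]]' >/dev/null; ./m.sh;done
```

```text
t 23.88 grasp [0.4638 0.1563 0.1312] yaw 148.03 tilt 0.01 F [-1.9  1.9 12.8] M [0.312 0.226 0.066] Mz_tool -0.066 j567 [ 0.5296 -0.2907 -0.0661] 
t 24.12 grasp [0.4638 0.1563 0.1312] yaw 147.33 tilt 0.0 F [-1.1  0.9 13.1] M [0.263 0.297 0.038] Mz_tool -0.038 j567 [ 0.5304 -0.2957 -0.0686] 
t 24.38 grasp [0.4638 0.1563 0.1312] yaw 146.63 tilt 0.01 F [-1.9  1.  12.6] M [ 0.289  0.292 -0.012] Mz_tool 0.012 j567 [ 0.5324 -0.303  -0.0705]
```

```bash
for i in 1 2 3 4; do python3 -m handwheel '[[0,0,0,0,0,0,1],[0,0,0,0,0,0,0]]' >/dev/null; ./m.sh;done
```

```text
t 24.62 grasp [0.4638 0.1563 0.1312] yaw 145.63 tilt 0.01 F [-1.6  0.9 12.7] M [0.27  0.254 0.002] Mz_tool -0.002 j567 [ 0.5431 -0.3158 -0.0807] 
t 24.88 grasp [0.4637 0.1563 0.1311] yaw 144.63 tilt 0.01 F [-1.9  1.2 13.5] M [0.294 0.32  0.072] Mz_tool -0.072 j567 [ 0.5507 -0.3215 -0.0821] 
t 25.12 grasp [0.4637 0.1563 0.1311] yaw 143.63 tilt 0.01 F [-1.8  1.3 13.7] M [ 0.329  0.315 -0.002] Mz_tool 0.001 j567 [ 0.5602 -0.3336 -0.0817] 
t 25.38 grasp [0.4637 0.1563 0.1312] yaw 142.63 tilt 0.01 F [-1.9  1.7 13.2] M [0.348 0.343 0.052] Mz_tool -0.052 j567 [ 0.5683 -0.3434 -0.0824]
```

```bash
for i in 1 2 3; do python3 -m handwheel '[[0,0,0,0,0,0,2],[0,0,0,0,0,0,2],[0,0,0,0,0,0,2]]' >/dev/null; ./m.sh;done
```

```text
t 25.75 grasp [0.4636 0.1564 0.1311] yaw 136.58 tilt 0.02 F [-2.9  1.1 13. ] M [0.295 0.338 0.02 ] Mz_tool -0.02 j567 [ 0.6365 -0.4042  0.2336] 
t 26.12 grasp [0.4636 0.1565 0.1311] yaw 130.58 tilt 0.03 F [-2.1  0.6 14. ] M [0.392 0.428 0.065] Mz_tool -0.065 j567 [ 0.6933 -0.4567  0.2345] 
t 26.5 grasp [0.4635 0.1565 0.1311] yaw 124.58 tilt 0.04 F [-1.7  1.5 13.8] M [0.347 0.457 0.058] Mz_tool -0.059 j567 [ 0.7574 -0.5076  0.2362]
```

```bash
python3 -m handwheel '[[0,0,0,0,0,0,2],[0,0,0,0,0,0,2],[0,0,0,0,0,0,2],[0,0,0,0,0,0,0]]' >/dev/null; ./m.sh; for i in 1 2 3 4 5; do python3 -m handwheel '[[0,0,0,0,0,0,1],[0,0,0,0,0,0,0]]' >/dev/null; ./m.sh;done
```

```text
t 27.0 grasp [0.4634 0.1566 0.1312] yaw 118.63 tilt 0.04 F [-1.9  1.5 13.3] M [ 0.398  0.528 -0.009] Mz_tool 0.008 j567 [ 0.8148 -0.5514 -0.1157] 
t 27.25 grasp [0.4634 0.1566 0.1311] yaw 117.64 tilt 0.05 F [-2.   2.2 13.6] M [0.408 0.51  0.009] Mz_tool -0.01 j567 [ 0.8203 -0.5501 -0.0798] 
t 27.5 grasp [0.4634 0.1566 0.1312] yaw 116.64 tilt 0.05 F [-2.8  2.2 13.4] M [0.389 0.513 0.063] Mz_tool -0.063 j567 [ 0.8337 -0.5566 -0.0783] 
t 27.75 grasp [0.4634 0.1566 0.1311] yaw 115.64 tilt 0.05 F [-2.4  2.1 13.5] M [0.408 0.535 0.057] Mz_tool -0.057 j567 [ 0.8452 -0.5631 -0.0775] 
t 28.0 grasp [0.4634 0.1566 0.1311] yaw 114.64 tilt 0.05 F [-1.8  3.  13.1] M [0.386 0.525 0.121] Mz_tool -0.121 j567 [ 0.8542 -0.5647 -0.0783] 
t 28.25 grasp [0.4633 0.1566 0.1311] yaw 113.64 tilt 0.05 F [-2.7  1.4 12.3] M [0.37  0.585 0.019] Mz_tool -0.019 j567 [ 0.8654 -0.5706 -0.0778]
```

```bash
for i in 1 2 3 4 5 6; do python3 -m handwheel '[[0,0,0,0,0,0,1],[0,0,0,0,0,0,0]]' >/dev/null; ./m.sh;done
```

```text
t 28.5 grasp [0.4634 0.1566 0.1311] yaw 112.64 tilt 0.05 F [-2.3  0.6 13.2] M [0.448 0.518 0.037] Mz_tool -0.037 j567 [ 0.878  -0.5762 -0.0766] 
t 28.75 grasp [0.4633 0.1567 0.1311] yaw 111.65 tilt 0.05 F [-2.3  1.3 13.1] M [ 0.454  0.567 -0.016] Mz_tool 0.015 j567 [ 0.8898 -0.5803 -0.0759] 
t 29.0 grasp [0.4633 0.1567 0.1311] yaw 110.65 tilt 0.05 F [-3.   1.9 13. ] M [ 0.45   0.505 -0.006] Mz_tool 0.006 j567 [ 0.9009 -0.5833 -0.0757] 
t 29.25 grasp [0.4633 0.1567 0.1311] yaw 109.65 tilt 0.06 F [-2.3  2.4 14. ] M [0.45  0.587 0.048] Mz_tool -0.048 j567 [ 0.9105 -0.5868 -0.0763] 
t 29.5 grasp [0.4633 0.1567 0.1311] yaw 108.65 tilt 0.05 F [-1.5  1.5 13.3] M [0.456 0.593 0.086] Mz_tool -0.086 j567 [ 0.9204 -0.5878 -0.0768] 
t 29.75 grasp [0.4633 0.1567 0.1311] yaw 107.65 tilt 0.06 F [-1.8  2.5 14.1] M [0.449 0.563 0.032] Mz_tool -0.032 j567 [ 0.9335 -0.5916 -0.0757]
```

```bash
for i in 1 2 3 4 5 6; do python3 -m handwheel '[[0,0,0,0,0,0,0.8],[0,0,0,0,0,0,0]]' >/dev/null; ./m.sh;done
```

```text
t 30.0 grasp [0.4633 0.1568 0.1311] yaw 106.85 tilt 0.06 F [-2.6  1.6 12.7] M [0.504 0.557 0.027] Mz_tool -0.028 j567 [ 0.9443 -0.5954 -0.0667] 
t 30.25 grasp [0.4633 0.1568 0.1311] yaw 106.05 tilt 0.06 F [-2.6  2.  13.1] M [0.438 0.61  0.03 ] Mz_tool -0.031 j567 [ 0.9505 -0.5949 -0.0684] 
t 30.5 grasp [0.4633 0.1568 0.1311] yaw 105.25 tilt 0.06 F [-2.   2.5 14.2] M [0.463 0.576 0.028] Mz_tool -0.028 j567 [ 0.9603 -0.5967 -0.0676] 
t 30.75 grasp [0.4633 0.1568 0.1311] yaw 104.45 tilt 0.06 F [-2.7  2.3 13.6] M [ 0.505  0.601 -0.018] Mz_tool 0.018 j567 [ 0.972 -0.6   -0.066] 
t 31.0 grasp [0.4632 0.1568 0.1311] yaw 103.65 tilt 0.06 F [-2.2  2.  14.1] M [0.493 0.555 0.081] Mz_tool -0.082 j567 [ 0.9791 -0.6004 -0.067 ] 
t 31.25 grasp [0.4632 0.1568 0.1311] yaw 102.85 tilt 0.06 F [-2.7  1.6 14. ] M [0.526 0.626 0.025] Mz_tool -0.026 j567 [ 0.9892 -0.6021 -0.0662]
```

```bash
for i in 1 2 3 4 5 6; do python3 -m handwheel '[[0,0,0,0,0,0,0.8],[0,0,0,0,0,0,0]]' >/dev/null; ./m.sh;done
```

```text
t 31.5 grasp [0.4633 0.1568 0.1311] yaw 102.05 tilt 0.06 F [-2.7  2.2 12.9] M [0.487 0.57  0.071] Mz_tool -0.072 j567 [ 0.9987 -0.603  -0.0658] 
t 31.75 grasp [0.4633 0.1568 0.1312] yaw 101.25 tilt 0.06 F [-2.3  2.7 12.7] M [0.522 0.624 0.009] Mz_tool -0.01 j567 [ 1.0067 -0.6044 -0.0663] 
t 32.0 grasp [0.4632 0.1569 0.1311] yaw 100.45 tilt 0.07 F [-3.1  2.7 12.9] M [0.538 0.619 0.068] Mz_tool -0.068 j567 [ 1.0163 -0.6054 -0.0657] 
t 32.25 grasp [0.4632 0.1569 0.1311] yaw 99.65 tilt 0.06 F [-3.1  2.9 13.9] M [ 0.493  0.669 -0.006] Mz_tool 0.006 j567 [ 1.0259 -0.6059 -0.0652] 
t 32.5 grasp [0.4632 0.1569 0.1311] yaw 98.85 tilt 0.07 F [-3.1  1.6 12.8] M [ 0.557  0.603 -0.007] Mz_tool 0.006 j567 [ 1.0358 -0.6071 -0.0645] 
t 32.75 grasp [0.4632 0.1569 0.1311] yaw 98.05 tilt 0.06 F [-3.   3.2 13. ] M [0.523 0.624 0.041] Mz_tool -0.042 j567 [ 1.0455 -0.6075 -0.0639]
```

```bash
for i in 1 2 3 4 5 6 7; do python3 -m handwheel '[[0,0,0,0,0,0,0.8],[0,0,0,0,0,0,0]]' >/dev/null; ./m.sh|cut -c1-65,100-;done
```

```text
t 33.0 grasp [0.4632 0.1569 0.1311] yaw 97.25 tilt 0.06 F [-2.3  _tool -0.053 j567 [ 1.0534 -0.6083 -0.0642] 
t 33.25 grasp [0.4632 0.1569 0.1311] yaw 96.46 tilt 0.06 F [-2.9 z_tool -0.012 j567 [ 1.0628 -0.6079 -0.0641] 
t 33.5 grasp [0.4632 0.1569 0.1311] yaw 95.65 tilt 0.06 F [-3.5  _tool -0.026 j567 [ 1.0721 -0.6076 -0.0638] 
t 33.75 grasp [0.4632 0.157  0.1311] yaw 94.86 tilt 0.06 F [-3.5 z_tool -0.062 j567 [ 1.0515 -0.619  -0.1069] 
t 34.0 grasp [0.4631 0.157  0.1311] yaw 94.07 tilt 0.07 F [-2.3  _tool -0.083 j567 [ 1.0435 -0.649  -0.1383] 
t 34.25 grasp [0.4631 0.1569 0.1311] yaw 93.28 tilt 0.07 F [-2.1 z_tool -0.109 j567 [ 1.0402 -0.683  -0.1616] 
t 34.5 grasp [0.4631 0.157  0.1311] yaw 92.48 tilt 0.07 F [-3.2  _tool -0.143 j567 [ 1.0483 -0.7138 -0.18  ]
```

```bash
python3 -m handwheel '[[0,0,0,0,0,0,-1.5],[0,0,0,0,0,0,-2],[0,0,0,0,0,0,-2],[0,0,0,0,0,0,0]]' >/dev/null; ./m.sh; for i in 1 2 3 4; do python3 -m handwheel '[[0,0,0,-0.0005,0,0,-1],[0,0,0,0,0,0,0]]' >/dev/null; ./m.sh;done
```

```text
t 35.0 grasp [0.4632 0.1569 0.1311] yaw 97.97 tilt 0.06 F [-3.1  2.2 12.2] M [0.546 0.626 0.01 ] Mz_tool -0.011 j567 [ 1.0991 -0.5962  0.0936] 
t 35.25 grasp [0.4632 0.1569 0.1312] yaw 98.96 tilt 0.06 F [-1.4  2.9 10.2] M [0.621 0.324 0.03 ] Mz_tool -0.03 j567 [ 1.023  -0.1511  0.0602] 
t 35.5 grasp [0.4632 0.1568 0.1316] yaw 99.96 tilt 0.06 F [-0.8  3.3  9.3] M [ 0.658  0.292 -0.024] Mz_tool 0.023 j567 [ 9.998e-01 -4.000e-04  6.100e-02] 
t 35.75 grasp [0.4632 0.1568 0.132 ] yaw 100.96 tilt 0.06 F [-1.2  3.   8.7] M [ 0.724  0.2   -0.033] Mz_tool 0.032 j567 [0.9859 0.1013 0.0622] 
t 36.0 grasp [0.4632 0.1568 0.1324] yaw 101.96 tilt 0.06 F [-0.1  3.6  7.5] M [ 0.737  0.068 -0.058] Mz_tool 0.057 j567 [0.9678 0.2591 0.0629]
```

```bash
for i in 1 2 3; do python3 -m handwheel '[[0,0,0,-0.0005,0,0,-1],[0,0,0,0,0,0,0]]' >/dev/null; ./m.sh;done; python3 -m handwheel '[[0,0,0,0,0,0,-3],[0,0,0,0,0,0,-3],[0,0,0,0,0,0,-3],[0,0,0,0,0,0,-3],[0,0,0,0,0,0,-3],[0,0,0,0,0,0,-3],[0,0,0,0,0,0,0]]' >/dev/null; ./m.sh
```

```text
t 36.25 grasp [0.4631 0.1568 0.1324] yaw 102.95 tilt 0.07 F [0.7 4.5 5.2] M [ 0.996 -0.454 -0.059] Mz_tool 0.058 j567 [1.0544 1.1888 0.0748] 
t 36.5 grasp [0.4629 0.1568 0.1325] yaw 103.98 tilt 0.09 F [2.  4.6 2.4] M [ 1.239 -0.742  0.01 ] Mz_tool -0.013 j567 [1.1053 1.7811 0.0548] 
t 36.75 grasp [0.4628 0.1568 0.1326] yaw 104.98 tilt 0.1 F [3.9 5.7 0.5] M [ 1.425 -0.991 -0.029] Mz_tool 0.026 j567 [1.1161 2.1635 0.0521] 
t 37.62 grasp [0.4626 0.1569 0.1326] yaw 123.0 tilt 0.13 F [2.9 5.  0.6] M [ 1.424e+00 -8.360e-01 -1.000e-03] Mz_tool -0.003 j567 [1.2158 2.0009 0.1456]
```

```bash
python3 -m handwheel '[[0,0.0002,0.0004,0,0,0,-3],[0,0.0002,0.0004,0,0,0,-3],[0,0,0,0,0,0,-4],[0,0,0,0,0,0,-4],[0,0,0,0,0,0,-4],[0,0,0,0,0,0,-4],[0,0,0,0,0,0,-4],[0,0,0,0,0,0,-4],[0,0,0,0,0,0,0]]' >/dev/null; ./m.sh
```

```text
t 38.75 grasp [0.4629 0.1566 0.1326] yaw 152.9 tilt 0.17 F [ 2.9  2.5 -0.2] M [ 0.952 -0.947 -0.018] Mz_tool 0.016 j567 [0.5848 1.7176 0.2463]
```

```bash
python3 -m handwheel '[[0,-0.0004,0.0005,0,0,0,0],[0,0,0,0,0,0,-2],[0,0,0,0,0,0,-2],[0,0,0,0,0,0,-2],[0,0,0,0,0,0,-2],[0,0,0,0,0,0,0],[0,0,0,0,0,0,0]]' >/dev/null; ./m.sh; for i in 1 2 3; do python3 -m handwheel '[[0,0,0,0,0,0,-1.5],[0,0,0,0,0,0,-1.5],[0,0,0,0,0,0,0]]' >/dev/null; ./m.sh; done
```

```text
t 39.62 grasp [0.463  0.1568 0.1327] yaw 160.93 tilt 0.24 F [ 4.2  2.9 -1.7] M [ 0.702 -0.909 -0.051] Mz_tool 0.049 j567 [0.2198 1.6454 0.0328] 
t 40.0 grasp [0.463  0.157  0.1328] yaw 163.97 tilt 0.23 F [ 3.4  3.2 -2.6] M [ 0.817 -1.089 -0.063] Mz_tool 0.06 j567 [0.3597 1.8276 0.1277] 
t 40.38 grasp [0.4631 0.1571 0.1329] yaw 166.97 tilt 0.22 F [ 3.5  3.7 -2.4] M [ 0.969 -1.069 -0.073] Mz_tool 0.07 j567 [0.5056 1.9718 0.1321] 
t 40.75 grasp [0.4631 0.1572 0.1329] yaw 169.96 tilt 0.22 F [ 2.5  3.6 -2.6] M [ 0.951 -1.066 -0.029] Mz_tool 0.026 j567 [0.5497 2.0077 0.1043]
```

```bash
python3 -m handwheel '[[0,0,0,0,0,0,0],[0,0,0,0,0,0,0]]' >/dev/null; ./m.sh; for i in 1 2 3; do python3 -m handwheel '[[0,0,0,-0.0008,0,0,0],[0,0,0,0,0,0,0]]' >/dev/null; ./m.sh; done
```

```text
t 41.0 grasp [0.4631 0.1572 0.1329] yaw 169.95 tilt 0.22 F [ 3.8  3.  -3.1] M [ 1.011 -1.071 -0.039] Mz_tool 0.036 j567 [0.5474 2.0115 0.0382] 
t 41.25 grasp [0.4632 0.1566 0.1336] yaw 169.93 tilt 0.22 F [ 4.3  2.6 -2.1] M [ 0.689 -1.182 -0.074] Mz_tool 0.073 j567 [0.1361 1.9856 0.0298] 
t 41.5 grasp [0.4631 0.1565 0.1343] yaw 169.93 tilt 0.23 F [ 4.2  2.7 -3.5] M [ 0.544 -1.303 -0.026] Mz_tool 0.025 j567 [-0.0882  2.0059  0.0194] 
t 41.75 grasp [0.4631 0.1565 0.1351] yaw 169.94 tilt 0.23 F [ 3.7  0.7 -3.6] M [ 0.553 -1.295 -0.016] Mz_tool 0.015 j567 [-0.2085  1.9937  0.0163]
```

```bash
for i in 1 2 3 4; do python3 -m handwheel '[[0,-0.0003,0.0001,-0.0008,0,0,0],[0,0,0,-0.0008,0,0,0],[0,0,0,0,0,0,0]]' >/dev/null; ./m.sh; done
```

```text
t 42.12 grasp [0.4631 0.1566 0.1368] yaw 169.94 tilt 0.27 F [ 3.4  0.1 -3.1] M [ 0.108 -1.07   0.029] Mz_tool -0.028 j567 [-0.4404  1.3961  0.0056] 
t 42.5 grasp [0.4632 0.1566 0.1383] yaw 169.94 tilt 0.3 F [ 1.4 -1.  -2. ] M [-0.168 -0.593  0.031] Mz_tool -0.029 j567 [-0.5478  0.5342 -0.0059] 
t 42.88 grasp [0.4633 0.1568 0.1398] yaw 169.95 tilt 0.33 F [ 0.1 -2.2 -0.7] M [-0.402 -0.071  0.035] Mz_tool -0.033 j567 [-0.5359 -0.4258 -0.017 ] 
t 43.25 grasp [0.4641 0.157  0.1416] yaw 169.94 tilt 0.26 F [-0.9 -2.2 -0.5] M [-0.503 -0.031 -0.025] Mz_tool 0.027 j567 [-0.6739 -0.5381 -0.0203]
```

```bash
cat > lid.py <<'E'
from h import *
q,d=ctrl.get_image("top");cv2.imwrite("pics/lidnow.png",q)
c=ctrl.camera_info("top")
def plane(d):
    vv,uu=np.mgrid[175:186,195:248];uu=uu.ravel();vv=vv.ravel();z=d[vv,uu];k=z>0
    P=(c["R"].T@(np.linalg.inv(c["intrinsics"])@np.vstack([uu,vv,np.ones(len(uu))])*z-c["t"][:,None])).T[k]
    k=(P[:,2]>.085)&(P[:,2]<.125);P=P[k];s=np.linalg.lstsq(np.c_[P[:,:2]-[.56,.15],np.ones(len(P))],P[:,2],rcond=None)[0]
    return s.round(4),len(P)
print("start",plane(np.load("top0.npy")),"now",plane(d))
vv,uu=np.mgrid[205:217,190:212]
for D in(np.load("top0.npy"),d): print(np.median([deproj("top",u,v,d=D[v,u])[2] for u,v in zip(uu.ravel(),vv.ravel())]))
E
python3 lid.py
```

```text
start (array([-0.0491, -0.0032,  0.102 ]), 583) now (array([-0.0387,  0.0013,  0.1003]), 376)
0.10663714328281049
0.5512026096301506
```

The lid plane is still about 5 mm lower at the lock, so the bolt holds and the key is coming out. I'll go on drawing it.

```bash
python3 -m handwheel '[[0,0,0,-0.002,0,0,0],[0,0,0,-0.002,0,0,0],[0,0,0,-0.002,0,0,0],[0,0,0,0,0,0,0]]' >/dev/null; ./m.sh;python3 -m handwheel '[[0,0,0,-0.002,0,0,0],[0,0,0,-0.002,0,0,0],[0,0,0,-0.003,0,0,0],[0,0,0,0,0,0,0]]' >/dev/null; ./m.sh; python3 -m handwheel '[[0,0,0,-0.005,0,0,0],[0,0,0,-0.012,0,0,0],[0,0,0,-0.025,0,0,0],[0,0,0,-0.025,0,0,0],[0,0,0,0,0,0,0]]' >/dev/null; ./m.sh
python3 - <<'E'
from h import *
q,d=ctrl.get_image("side");crop("side",q,190,60,300,180,5,"pics/s3.png")
# tray centre at rim z=.016
c=[(295.5,209),(339,202.7),(346.5,234.5),(301,241)]
P=np.array([deproj("top",u,v,z=.016) for u,v in c]);print(P.round(4),P.mean(0).round(4)); print(np.linalg.norm(P-np.roll(P,-1,0),axis=1))
E
```

```text
t 43.8 grasp [0.4646 0.1576 0.148 ] yaw 169.96 tilt 0.18 F [-0.  -0.6 -0. ] M [ 0.01  -0.066 -0.014] Mz_tool 0.014 j567 [-0.0255  0.1091  0.0076] 
t 44.3 grasp [0.4645 0.1572 0.1549] yaw 169.95 tilt 0.2 F [ 0.7  0.9 -0.4] M [ 0.073 -0.136  0.028] Mz_tool -0.029 j567 [-0.0208  0.126   0.0113] 
t 44.92 grasp [0.466  0.1578 0.224 ] yaw 169.94 tilt -0.03 F [-0.6  0.  -0.6] M [ 0.098 -0.161 -0.013] Mz_tool 0.013 j567 [-0.0533  0.2608  0.0636] 
[[ 0.4796 -0.0949  0.016 ]
 [ 0.5063 -0.2484  0.016 ]
 [ 0.3955 -0.2747  0.016 ]
 [ 0.3685 -0.1159  0.016 ]] [ 0.4375 -0.1835  0.016 ]
[0.15577941 0.11387732 0.16104543 0.11309159]
```

View pics/s3.png

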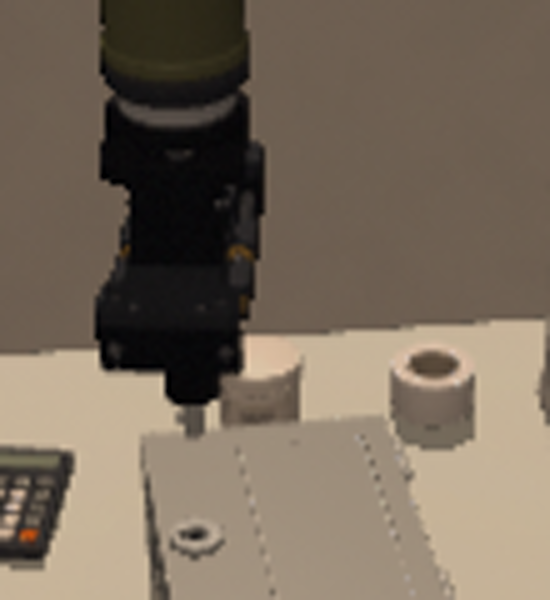

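The key is out, with its barrel visible below the fingers at (190,420), and the lock is empty. The tray corners measure 156–161 × 113 mm, matching the given size. Now to the tray.

```bash
python3 - <<'E'
from h import *
p,R,s=pose();print(p,s["joint_positions"].round(2))
S=keyR(101-180);q=np.array([.4375,-.1835,.17]);rows(p,R,lin(p,R,np.array([.4375,-.1835,p[2]]),S,8),0)
E
```

```text
[0.46517494 0.15737101 0.203624  ] [ 0.51  0.04 -0.9   1.83  0.03  1.29  1.  ]
[0, -0.004, -0.0426, 0.0, -0.0, -0.0, 8.6]
[0, -0.0104, -0.0415, 0.0, -0.0, -0.0, 8.6]
[0, -0.0165, -0.0395, 0.0, -0.0, -0.0, 8.6]
[0, -0.0222, -0.0365, 0.0, -0.0, -0.0, 8.6]
[0, -0.0274, -0.0328, 0.0, -0.0, -0.0, 8.6]
[0, -0.032, -0.0283, 0.0, -0.0, -0.0, 8.6]
[0, -0.0359, -0.0232, 0.0, -0.0, -0.0, 8.6]
[0, -0.039, -0.0176, 0.0, -0.0, -0.0, 8.6]
```

```bash
python3 -m handwheel '[[0,-0.004,-0.043,0,0,0,8.6],[0,-0.010,-0.042,0,0,0,8.6],[0,-0.016,-0.040,0,0,0,8.6],[0,-0.022,-0.037,0,0,0,8.6],[0,-0.027,-0.033,0,0,0,8.6],[0,-0.032,-0.028,0,0,0,8.6],[0,-0.036,-0.023,0,0,0,8.6],[0,-0.039,-0.018,0,0,0,8.6],[0,0,0,0,0,0,0]]' >/dev/null; ./m.sh
python3 -m handwheel '[[0,0,0,0,0,8,0],[0,0,0,0,0,8,0],[0,0,0,0,0,8,0],[0,0,0,0,0,8,0],[0,0,0,0,0,8,0],[0,0,0,0,0,0,0]]' 
python3 - <<'E'
from h import *
p,R,s=pose();print(p,R.apply([0,0,1]),s["joint_positions"].round(2))
rows(p,R,lin(p,R,np.array([.4375,-.1835,.032]),R,6),0)
E
```

```text
t 46.1 grasp [ 0.4336 -0.1883  0.2206] yaw 100.75 tilt 0.37 F [-0.   0.6 -0.1] M [ 0.048 -0.114 -0.05 ] Mz_tool 0.05 j567 [ 0.3354 -0.01   -0.199 ] 
time: 46.85
position: [0.4342, -0.1858, 0.2]
tool_rot: [-1.614, -1.953, -0.583]
ft_force: [0.0, -0.2, -1.0]
grip_width: 0.096
grip_force: 60.0
[ 0.43422968 -0.18576935  0.19998419] [-0.12919272  0.63315789 -0.76316468] [ 1.02  0.4  -0.44  1.6  -0.32  1.68  0.81]
[0, -0.0179, 0.0008, 0.0215, 0.0, 0.0, 0.0]
[0, -0.0179, 0.0008, 0.0215, 0.0, 0.0, 0.0]
[0, -0.0179, 0.0008, 0.0215, 0.0, 0.0, 0.0]
[0, -0.0179, 0.0008, 0.0215, 0.0, 0.0, 0.0]
[0, -0.0179, 0.0008, 0.0215, 0.0, 0.0, 0.0]
[0, -0.0179, 0.0008, 0.0215, 0.0, 0.0, 0.0]
```

```bash
python3 -m handwheel '[[0,-0.018,0.001,0.0215,0,0,0],[0,-0.018,0.001,0.0215,0,0,0],[0,-0.018,0.001,0.0215,0,0,0],[0,-0.018,0.001,0.0215,0,0,0],[0,-0.015,0.001,0.018,0,0,0],[0,0,0,0,0,0,0]]' >/dev/null; ./m.sh;  python3 - <<'E'
from h import *
print(pose()[0])
q,d=ctrl.get_image("side");crop("side",q,190,210,290,310,6,"pics/s4.png")
E
```

```text
t 47.6 grasp [ 0.4414 -0.1938  0.0818] yaw 101.08 tilt 8.02 F [0.1 0.5 0.1] M [-0.786 -0.224 -0.024] Mz_tool -0.02 j567 [-2.0188  2.353   0.0087] 
[ 0.43897381 -0.1818211   0.06722757]
```

View pics/s4.png

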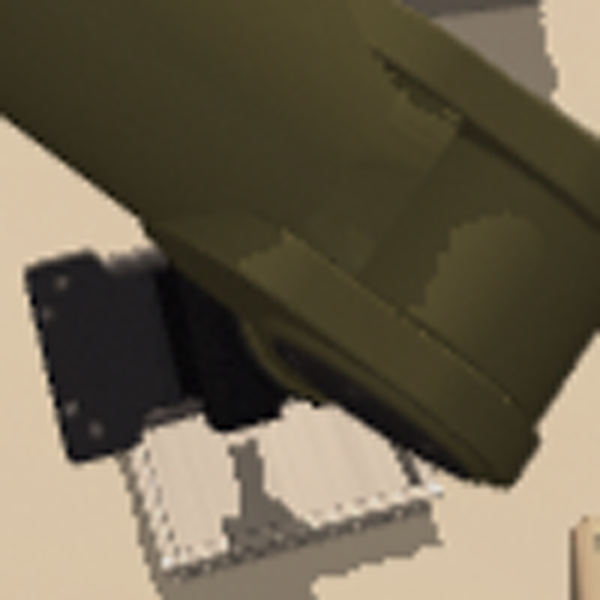

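The side view shows the tilted gripper over the tray around (150,350), with the forearm in front of the key. I'll lower gently until the tip touches.

```bash
python3 -m handwheel '[[0,-0.0064,0,0.0076,0,0,0],[0,-0.0064,0,0.0076,0,0,0],[0,-0.0064,0,0.0076,0,0,0],[0,0,0,0,0,0,0]]' >/dev/null; ./m.sh; for i in 1 2 3; do python3 -m handwheel '[[0,-0.0013,0,0.0015,0,0,0],[0,0,0,0,0,0,0]]' >/dev/null; ./m.sh; done
```

```text
t 48.15 grasp [ 0.4412 -0.1956  0.0513] yaw 100.88 tilt 7.91 F [-1.2  0.8  0.3] M [-0.817 -0.28   0.014] Mz_tool -0.082 j567 [-2.0642  2.5611 -0.0077] 
t 48.4 grasp [ 0.4419 -0.1959  0.0502] yaw 100.96 tilt 7.82 F [ 0.4 -1.  -0.9] M [-0.807 -0.278  0.001] Mz_tool -0.073 j567 [-2.0946  2.6474 -0.0206] 
t 48.65 grasp [ 0.4417 -0.1959  0.0481] yaw 100.94 tilt 7.83 F [-0.2  0.6 -1.2] M [-0.77  -0.286 -0.037] Mz_tool -0.054 j567 [-2.0943  2.6494 -0.0205] 
t 48.9 grasp [ 0.4417 -0.1959  0.0461] yaw 100.94 tilt 7.84 F [ 0.3 -0.4 -0.3] M [-0.816 -0.266  0.039] Mz_tool -0.093 j567 [-2.0906  2.6523 -0.0204]
```

```bash
for i in 1 2 3; do python3 -m handwheel '[[0,-0.0009,0,0.0011,0,0,0],[0,0,0,0,0,0,0]]' >/dev/null; ./m.sh|cut -c1-110; done
```

```text
t 49.15 grasp [ 0.4417 -0.1959  0.0447] yaw 100.94 tilt 7.84 F [-0.6  0.3 -0.9] M [-0.798 -0.344  0.007] Mz_to
t 49.4 grasp [ 0.4417 -0.1959  0.0432] yaw 100.94 tilt 7.84 F [ 0.7  0.3 -0.7] M [-0.827 -0.285 -0.002] Mz_too
t 49.65 grasp [ 0.4418 -0.1959  0.042 ] yaw 100.95 tilt 7.82 F [ 0.1 -1.   0.2] M [-0.6   -0.241 -0.031] Mz_to
```

```bash
python3 -m handwheel '[[0.04,0,0,0,0,0,0],[0.04,0,0,0,0,0,0],[0.04,0,0,0,0,0,0],[0.04,0,0,0,0,0,0],[0.04,0,0,0,0,0,0],[0.04,0,0,0,0,0,0]]' 20; python3 -m handwheel '[[0.04,0.006,0,-0.008,0,0,0],[0.04,0.013,0,-0.015,0,0,0],[0.04,0.025,0,-0.03,0,0,0],[0.04,0.03,0,-0.035,0,0,0],[0.04,0.03,0,-0.035,0,0,0],[0.04,0.03,0,-0.035,0,0,0],[0.04,0,0.05,0,0,-8,0],[0.04,0,0.05,0,0,-8,0],[0.04,0,0.05,0,0,-8,0],[0.04,0,0.05,0,0,-8,0],[0.04,0,0,0,0,-8,0],[0.04,0,0,0,0,0,0]]'
```

```text
time: 50.4
position: [0.4393, -0.1839, 0.0274]
tool_rot: [-1.613, -1.96, -0.583]
ft_force: [-0.9, -0.8, -0.6]
grip_width: 0.459
grip_force: 0.0
time: 51.9
position: [0.6366, -0.1385, 0.2361]
tool_rot: [-1.985, -2.433, 0.001]
ft_force: [-1.0, 0.6, 0.0]
grip_width: 0.46
grip_force: 0.0
```

```bash
python3 - <<'E'
from h import *
q,d=ctrl.get_image("side");cv2.imwrite("pics/end_side.png",q)
t,d=ctrl.get_image("top");cv2.imwrite("pics/end_top.png",t)
a=cv2.resize(q[130:320,150:350],(400,380),interpolation=cv2.INTER_CUBIC)
b=cv2.resize(t[150:250,180:360],(400,222),interpolation=cv2.INTER_CUBIC)
o=np.zeros((380,800,3),np.uint8);o[:,:400]=a;o[:222,400:]=b;cv2.imwrite("pics/e.png",o)
print(ctrl.get_state()["position"])
E
```

```text
[ 0.63567761 -0.14492422  0.23479431]
```

View pics/e.png

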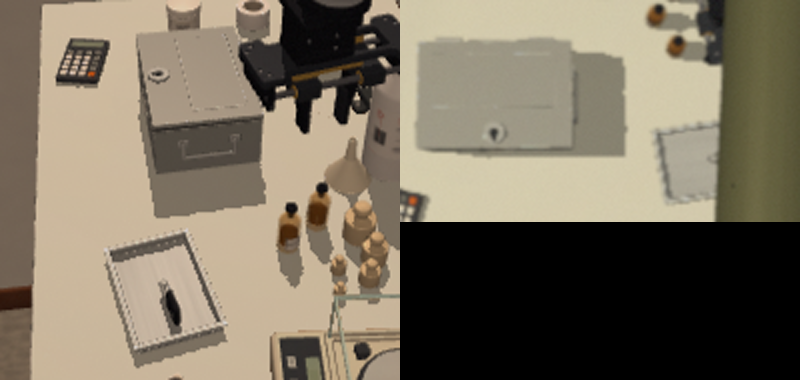

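The key lies flat in the tray at about (172,303), the bystanders stand in place, and the lock is empty. One last check of the lid height, with the lid unobstructed.

```bash
python3 lid.py
```

```text
start (array([-0.0491, -0.0032,  0.102 ]), 583) now (array([-0.0225, -0.0017,  0.1   ]), 582)
0.10663714328281049
0.10019234295027013
```

```bash
python3 -c "
from bench import ctrl
print(ctrl.close_job())"
```

```text
the job is handed in; nothing more can be done
None
```

The box is locked and handed in at about 52 s: the key was turned to its stop, the lid stays about 6 mm lower after release, and the key lies loose in the tray with the bystanders where they were, though the turning torque briefly reached 0.14–0.18 N m at the stop against the 0.15 limit.

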